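Stand the tipped pump dispenser back in its tray

ROBOT

A 6-joint arm with a two-finger parallel gripper is mounted at the origin on the work surface. World frame = base frame: x ahead of the robot, y to its left, z up, the work surface at z = 0. Lengths are in m, angles in rad, forces in N, time in s.
With the tool pointing down it reaches from about 0.3 to 0.875 m from the base axis. Payload 6.4 kg.
Tool frame: the origin (TCP) lies midway between the tips of the shut fingers; the grasp point (between the pads) lies 19 mm behind it; z points along the fingers, y is the line along which they close (so a half turn about z gives the same grasp; the last joint's range is limited). The gripper opens to 85 mm and grips with 20 to 120 N. Pads are 22 mm wide; open, the fingers measure 114 mm over their backs; the gripper's body (76 mm by 85 mm) begins 54 mm behind the grasp point. The pads swing forward as they close: fully open they stand 13 mm farther back than shut.
Start: joints at [-1.336, 0.181, 1.607, -0, 1.354, -0.206], TCP at [0.245, -0.52, 0.231] pointing down, gripper open.
Joint ranges: [-2.99, 2.99], [-0.89, 2.07], [0.3, 2.58], [-1.14, 4.28], [0, 2.63], [-3.12, 3.12]. Speed limits (rad/s): [2.57, 2.57, 3.01, 3.14, 3.14, 3.14].

INTERFACE

Orientations are given as a unit quaternion [w, x, y, z].
In Python, from bench import get_obs, camera, hand_in gives the robot as it stands.
- The arm moves only by the tool carry_out, never from a script. Its argument "plan" is a list that holds one entry, the list of rows, each a list of 7 numbers: the shift along the world's x, y, z in m, then the turn, a rotation vector about the world's x, y, z in rad, then the opening, from 0 (shut) to 1 (fully open). In form: [[[x, y, z, rx, ry, rz, hand], ...]]. A call has exactly 5 rows; each row is the pose to reach, as a shift and turn from the pose commanded when the call began; what a row does not reach only later rows make up. A row lasts 1/12 s, in which the tool goes at most 41.7 mm and 7.16 degrees, less where a joint would pass 70% of its speed; a pose out of reach is approached as far as the arm can. A call with a gripper value outside its range is refused whole. The fingers move at their own pace and stop on an object; the grip force is fixed at half the most. Time passes only in rows, so rows that repeat a pose let the fingers close, or fill a call up. It gives the time, the measured TCP pose, the force, the opening and the grip force at its end, in the units of the state.
- get_obs(): the state, without advancing time (a new reading comes with each control period).
- camera(name): name is "scene" or "top"; returns a dict with "pixels" (420x560x3 uint8, red, green, blue), "z_map" (420x560 float32, m along the optical axis (not along the pixel's ray), 0 where there is no reading), "camera_matrix" (3x3 intrinsics, pixels), "cam_to_world" (4x4, takes a point from camera to world coordinates). Camera axes: x right, y up, looking along -z (the intrinsics and any distortion apply to the point x, -y, -z); pixel columns grow to the right and rows downward; lengths in m; the calibration is good to about 2 mm. A picture is of the moment at which its call begins.
- hand_in(): hands the job in; it is judged then, once.
The state is a dict: "time_s": time; "q": joint angles; "dq": joint speeds; "joint_efforts": joint torques, N m; "eef_pos": TCP position; "eef_rot": TCP orientation; "wrist_force": force on the tool from outside, world axes, zero at the start; "torque": the same for the moment, N m; "opening": opening from 0.0 (shut) to 1.0 (fully open); "grasp_force": force on a finger pad.
Only numpy, scipy, OpenCV 4.12 (cv2) and the standard library are available. Lean on these libraries where they do the work, as an engineer would, in place of code of your own. Each camera call takes 0.05 s, during which the arm holds its last target. There are 200 camera calls.

TASK

The square steel pump dispenser has been tipped over on the counter. First stand it upright on the bare counter and let go of it; then take it again by the neck from above and set it down gently, upright and centred, on the square cork pad in the steel tray among the other laundry supplies, with its spout facing square out of the long side of the tray nearest the robot. Do not knock or shift the supplies in the tray or the other things on the counter.

Things in the scene. Friction and masses are not known exactly. Their poses are not given: they have to be found in the camera images.
- dispenser: Empty steel pump dispenser, 0.24 kg, rigid. Square body 54 x 54 x 126 mm, then a round neck and head 28 mm wide up to 176 mm; spout 13 mm wide, 9 high, centred 167 mm up, reaching 50 mm from the axis. Origin: centre of its foot. z: from foot to pump; x: the way the spout points. Starts lying on a flat side, origin 27 mm up, z level within 25 deg of world +y, spout level, roughly towards the robot.
- neck (a point): Point on the dispenser's axis, 152 mm above its foot, in the middle of the round neck: where it can be pinched from above (fingers closing across the spout's direction). Axes as the dispenser's.
- spout (a point): Middle of the outer end of the dispenser's spout. Axes as the dispenser's.
- tray: Fixed shallow galvanised tray on the counter, 90 mm (x) by 340 mm (y) outside, walls 3 mm thick and 24 mm high, floor 4 mm. Origin: centre of its underside. x: across it, away from the robot; y: along it. In it, in a row along y, 78 mm apart and in any order: the cork pad and three standing supplies.
- pad: Fixed bare cork pad in the tray, 64 x 64 mm, 3 mm thick, its top 7 mm above the counter: the dispenser's place. Origin: centre of its underside, on the tray floor. Axes as the tray's.
- stain_stick: Stain stick with its cap on, upright in the tray: plastic cylinder 36 mm in diameter, 110 mm tall. Origin: centre of its underside; z axis up. Neighbour, leave in place.
- carton: Small cardboard carton upright in the tray, 56 (x) x 44 (y) x 114 mm. Origin: centre of its underside; z axis up. Neighbour, leave in place.
- tin: Round metal tin upright in the tray, 52 mm in diameter, 102 mm tall. Origin: centre of its underside; z axis up. Neighbour, leave in place.
- shoe_horn: Flat wooden shoe horn lying on the counter to the robot's right, 190 x 40 x 7 mm, its x axis along its length. Origin: underside, near its middle. Bystander.
- shoe_brush: Wooden shoe brush lying bristles down on the counter to the robot's left, 150 (along its x axis) x 50 x 42 mm. Origin: centre of its underside. Bystander.
- clothespin: Wooden clothespin lying on the counter to the left, 72 (along its x axis) x 10 x 13 mm. Origin: centre of its underside. Bystander.
Things that resemble listed ones, but are neither listed nor needed, are in the scene too. Of the things shaped like the dispenser, the steel one is meant.

How it is judged:
By the outcome, as a careful person would: the job done as asked, in the order asked, and still so for the second after the job is handed in, with the robot touching nothing.
It also fails if it takes over 58 s, if anything falls off the work surface, if the arm or the gripper's body presses on something with over 40 N, if the wrist force passes 120 N, or if a joint passes its speed limit or range.

## Working session

There is one attempt and no reset: what is moved stays moved. The work goes in short steps, Python scripts to look and compute and a tool call to move; the robot and the scene stay as the last step left them, time stands still between calls to the robot, and variables do not carry over. Pictures are saved under pics/ and viewed, at most 10 in all, crops included, and the job is handed in when it is done.

Besides the shell and the picture viewer there is one more tool, called after "Emit:" in YAML: its name, and indented under it one key for each argument. carry_out: Moves the arm, as the interface text tells. Its arguments: {"type":"object","properties":{"plan":{"type":"array","items":{"type":"array","items":{"type":"array","items":{"type":"number"}}}}},"required":["plan"]}

```bash
mkdir -p pics; cat > h.py <<'E'
import numpy as np, cv2
from bench import get_obs, camera, hand_in
def snap(n,f=None):
    c=camera(n)
    if f: cv2.imwrite('pics/'+f,c['pixels'][:,:,::-1])
    return c
def pts(c):
    z=c['z_map']; K=np.array(c['camera_matrix']); T=np.array(c['cam_to_world'])
    v,u=np.mgrid[:z.shape[0],:z.shape[1]]
    P=np.stack([(u-K[0,2])/K[0,0]*z,-(v-K[1,2])/K[1,1]*z,-z],-1)
    W=P@T[:3,:3].T+T[:3,3]; W[z==0]=np.nan
    return W
E
python3 - <<'E'
from h import *
for n in('top','scene'):
    c=snap(n,n+'0.png'); np.savez('pics/'+n+'0.npz',**c); print(c['cam_to_world'],c['camera_matrix'])
o=get_obs(); print(o)
E
```

```text
[[-0.01417626  0.98769296 -0.15576151  0.35786342]
 [-0.99986893 -0.01522115 -0.00551756 -0.00889417]
 [-0.00782052  0.15566288  0.98777928  0.92418022]
 [ 0.          0.          0.          1.        ]] [[385.3948678    0.         275.42628295]
 [  0.         385.3948678  211.0298723 ]
 [  0.           0.           1.        ]]
[[ 0.63847756 -0.57477039  0.5118451   1.04840162]
 [ 0.76963635  0.47898393 -0.42217803 -0.46242928]
 [-0.00251015  0.66348579  0.74818468  0.89400673]
 [ 0.          0.          0.          1.        ]] [[389.18622177   0.         281.44944879]
 [  0.         389.18622177 214.05025432]
 [  0.           0.           1.        ]]
{'time_s': 0.1, 'q': array([-1.33630539e+00,  1.81482664e-01,  1.60791944e+00, -2.76332052e-05,
        1.35378607e+00, -2.06297239e-01]), 'dq': array([ 0.00041963, -0.00219635, -0.00401737,  0.00135658,  0.00088048,
        0.00036785]), 'joint_efforts': array([-2.64131750e-04, -4.45877445e+01, -3.52241743e+01, -2.98135128e-04,
        4.09719782e-03, -1.86224548e-05]), 'eef_pos': array([ 0.24521561, -0.51953705,  0.23045976]), 'eef_rot': array([-7.97489849e-04,  9.75810408e-01,  2.18617042e-01, -2.47343447e-05]), 'wrist_force': array([0.13351114, 0.63023755, 0.44732001]), 'torque': array([ 0.0233179 ,  0.0212316 , -0.01955139]), 'grasp_force': 0.0, 'opening': 0.996608957705652}
```

View pics/top0.png

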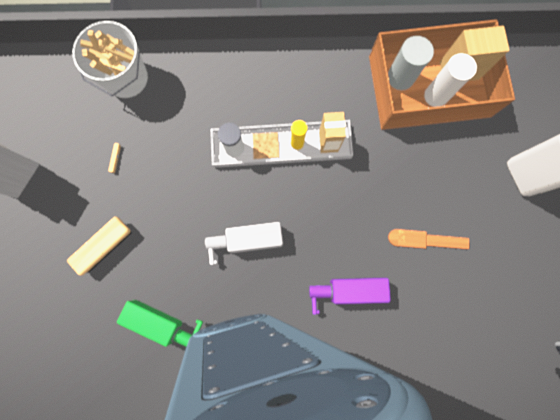

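View pics/scene0.png

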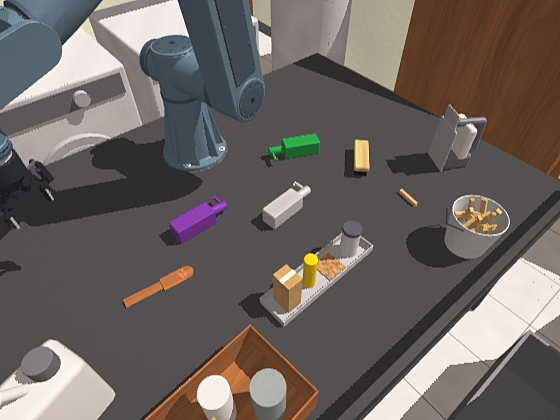

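The top view shows the steel dispenser with its body at (253,238), neck and spout at (213,245), next to the purple and green decoys. The pad is at (266,146), between the tin (230,135) and the yellow stick (299,135), with the carton at (333,133).

```bash
python3 - <<'E'
from h import *
d=dict(np.load('pics/top0.npz')); W=pts(d); px=d['pixels'].astype(int); hsv=cv2.cvtColor(d['pixels'],cv2.COLOR_RGB2HSV)
def box(u0,u1,v0,v1):
    m=np.zeros(px.shape[:2],bool); m[v0:v1,u0:u1]=1; return m
def rect(m,name):
    p=W[m]; p=p[~np.isnan(p[:,0])]
    r=cv2.minAreaRect((p[:,:2]*1000).astype(np.float32)); print(name,len(p),np.round(r[0],1),np.round(r[1],1),round(r[2],1),'z',np.round(np.percentile(p[:,2],[5,50,95])*1000,1))
b=box(195,295,210,275)
rect(b&(W[...,2]>.047),'body top')
rect(b&(W[...,2]>.010),'disp all')
a=b&(W[...,2]>.010)
p=W[a]
# slices along y
for y0 in np.arange(p[:,1].min(),p[:,1].max(),.01):
    s=p[(p[:,1]>=y0)&(p[:,1]<y0+.01)]; print(np.round([y0*1000,s[:,0].min()*1000,s[:,0].max()*1000,s[:,2].max()*1000],0),len(s))
t=box(200,365,110,172)
rect(t&(W[...,2]>.018)&(W[...,2]<.03),'tray rim')
rect(box(245,285,128,165)&(hsv[...,1]>60),'pad')
rect(box(215,245,118,160)&(W[...,2]>.095),'tin')
rect(box(286,312,115,155)&(W[...,2]>.1),'stick')
rect(box(316,350,105,155)&(W[...,2]>.108),'carton')
E
```

```text
body top 1306 [436.8  46.3] [ 54.  126.2] 6.2 z [51.5 54.7 57.2]
disp all 1693 [430.3  69.2] [ 68.3 178.9] 14.4 z [32.8 54.  57.1]
[-18. 416. 467.  58.] 93
[ -8. 415. 468.  59.] 106
[  2. 414. 468.  59.] 118
[ 12. 412. 466.  58.] 100
[ 22. 411. 466.  58.] 123
[ 32. 410. 464.  58.] 102
[ 42. 409. 464.  58.] 107
[ 52. 408. 462.  59.] 116
[ 62. 407. 460.  59.] 100
[ 72. 406. 460.  59.] 124
[ 82. 405. 458.  58.] 100
[ 92. 404. 458.  57.] 119
[102. 406. 456.  58.] 65
[112. 416. 443.  45.] 54
[122. 414. 442.  43.] 55
[132. 378. 440.  45.] 70
[142. 378. 438.  44.] 110
[152. 412. 438.  43.] 31
tray rim 667 [668.1 -20.1] [ 92.2 340.5] 2.8 z [18.8 24.  27.5]
pad 639 [668.7  18.5] [69.4 62.3] 0.2 z [ 5.   7.9 10.7]
tin 433 [661.8  96.3] [49.3 51.3] 89.1 z [102.6 106.8 109.3]
stick 219 [668.8 -58.7] [33.8 33.8] 49.1 z [104.6 114.4 116.8]
carton 531 [ 674.1 -136.8] [56.5 44.6] 1.9 z [114.2 118.9 121.3]
```

Emit:
carry_out:
  plan:
    - [[0.012,0.038,0,0,0,0.12,1],[0.024,0.076,0,0,0,0.24,1],[0.036,0.114,0,0,0,0.36,1],[0.048,0.152,0,0,0,0.48,1],[0.06,0.19,0,0,0,0.6,1]]

```text
time_s: 0.52
eef_pos: [0.3053, -0.328, 0.2307]
eef_rot: [-0.0, 0.866, 0.499, 0.0]
wrist_force: [1.0, -0.9, 0.6]
opening: 0.997
grasp_force: 0.0
```

Emit:
carry_out:
  plan:
    - [[0.012,0.038,0,0,0,0.12,1],[0.024,0.076,0,0,0,0.24,1],[0.036,0.114,0,0,0,0.36,1],[0.048,0.152,0,0,0,0.48,1],[0.06,0.19,0,0,0,0.6,1]]

```text
time_s: 0.93
eef_pos: [0.3653, -0.1381, 0.2312]
eef_rot: [0.0, 0.68, 0.733, 0.0]
wrist_force: [1.0, -0.5, -0.2]
opening: 0.996
grasp_force: 0.0
```

Emit:
carry_out:
  plan:
    - [[0.014,0.038,0,0,0,0.03,1],[0.028,0.076,0,0,0,0.03,1],[0.042,0.114,0,0,0,0.03,1],[0.056,0.152,0,0,0,0.03,1],[0.071,0.192,0,0,0,0.03,1]]

```text
time_s: 1.35
eef_pos: [0.436, 0.0531, 0.2313]
eef_rot: [0.0, 0.671, 0.742, 0.0]
wrist_force: [0.9, -0.2, 0.1]
opening: 0.998
grasp_force: 0.0
```

Emit:
carry_out:
  plan:
    - [[0,0,-0.02,-0.104,-0.011,0,1],[0,0,-0.04,-0.208,-0.022,0,1],[0,0,-0.06,-0.312,-0.033,0,1],[0,0,-0.08,-0.416,-0.044,0,1],[0,0,-0.1,-0.52,-0.055,0,1]]

```text
time_s: 1.77
eef_pos: [0.4365, 0.0516, 0.1312]
eef_rot: [0.195, 0.647, 0.716, -0.172]
wrist_force: [1.4, 0.3, -0.3]
opening: 1.001
grasp_force: 0.0
```

```bash
python3 - <<'E'
from h import *
from scipy.spatial.transform import Rotation as R
o=get_obs(); q=o['eef_rot']; print(np.round(o['q'],3),o['eef_pos']); print(np.round(R.from_quat(np.r_[q[1:],q[0]]).as_matrix(),3))
c=snap('scene','s1.png')
E
```

```text
[ 0.213  0.135  1.984 -0.58   1.152  0.388] [0.43654937 0.05160698 0.13120807]
[[-0.086  0.995  0.057]
 [ 0.86   0.102 -0.5  ]
 [-0.503  0.006 -0.864]]
```

View pics/s1.png

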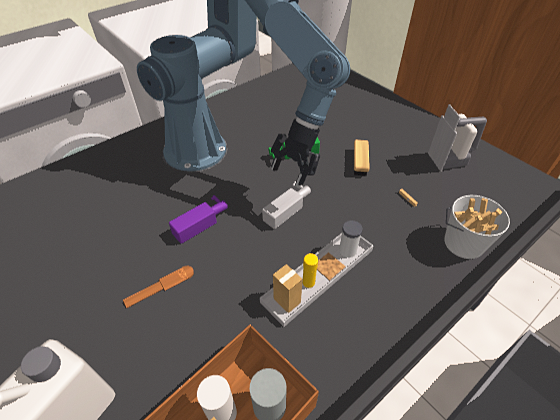

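The scene view shows the tilted gripper directly above the steel dispenser at about (300,165), clear of the others. Next I lower it and grip.

Emit:
carry_out:
  plan:
    - [[0,0.001,-0.03,0,0,0,1],[0,0.002,-0.06,0,0,0,1],[0,0.002,-0.085,0,0,0,1],[0,0.002,-0.105,0,0,0,1],[0,0.002,-0.115,0,0,0,1]]

```text
time_s: 2.23
eef_pos: [0.4342, 0.0526, 0.0141]
eef_rot: [0.191, 0.648, 0.717, -0.174]
wrist_force: [0.1, 0.0, 0.3]
opening: 0.997
grasp_force: 0.0
```

Emit:
carry_out:
  plan:
    - [[0,0,0,0,0,0,0.8],[0,0,0,0,0,0,0.7],[0,0,0,0,0,0,0.6],[0,0,0,0,0,0,0.4],[0,0,0,0,0,0,0.3]]

```text
time_s: 2.65
eef_pos: [0.4373, 0.0532, 0.0177]
eef_rot: [0.193, 0.648, 0.716, -0.171]
wrist_force: [0.6, 1.3, 3.4]
opening: 0.627
grasp_force: 63.5
```

Emit:
carry_out:
  plan:
    - [[0,0,0,0,0,0,0.3],[0,0,0,0,0,0,0.3],[0,0,0,0,0,0,0.3],[0,0,0,0,0,0,0.3],[0,0,0,0,0,0,0.3]]

```text
time_s: 3.07
eef_pos: [0.4373, 0.0532, 0.0177]
eef_rot: [0.194, 0.648, 0.716, -0.171]
wrist_force: [-1.0, 1.8, 7.0]
opening: 0.627
grasp_force: 63.9
```

Emit:
carry_out:
  plan:
    - [[0,0,0.01,0,0,0,0.3],[0,0,0.03,0,0,0,0.3],[0,0,0.06,0,0,0,0.3],[0,0,0.09,0,0,0,0.3],[0,0,0.12,0,0,0,0.3]]

```text
time_s: 3.48
eef_pos: [0.4349, 0.053, 0.1375]
eef_rot: [0.192, 0.648, 0.717, -0.173]
wrist_force: [0.6, 0.2, -2.9]
opening: 0.627
grasp_force: 63.6
```

Emit:
carry_out:
  plan:
    - [[0,0,0.01,0.104,0.011,0,0.3],[0,0,0.02,0.208,0.022,0,0.3],[0,0,0.02,0.312,0.033,0,0.3],[0,0,0.02,0.416,0.044,0,0.3],[0,0,0.02,0.52,0.054,0,0.3]]

```text
time_s: 3.9
eef_pos: [0.4363, 0.0535, 0.1579]
eef_rot: [-0.0, 0.67, 0.742, 0.003]
wrist_force: [-0.1, -1.0, -3.8]
opening: 0.626
grasp_force: 63.6
```

Emit:
carry_out:
  plan:
    - [[0,0,0,0.104,0.011,0,0.3],[0,0,0,0.208,0.022,0,0.3],[0,0,0,0.312,0.033,0,0.3],[0,0,0,0.416,0.044,0,0.3],[0,0,0,0.52,0.054,0,0.3]]

```text
time_s: 4.32
eef_pos: [0.4363, 0.0526, 0.1576]
eef_rot: [-0.192, 0.647, 0.716, 0.176]
wrist_force: [-0.2, -0.6, -3.8]
opening: 0.624
grasp_force: 63.6
```

Emit:
carry_out:
  plan:
    - [[0,0,0,0.104,0.011,0,0.3],[0,0,0,0.208,0.022,0,0.3],[0,0,0,0.312,0.033,0,0.3],[0,0,0,0.416,0.044,0,0.3],[0,0,0,0.522,0.054,0,0.3]]

```text
time_s: 4.73
eef_pos: [0.4364, 0.0521, 0.1571]
eef_rot: [-0.372, 0.58, 0.642, 0.337]
wrist_force: [0.0, -0.5, -3.4]
opening: 0.627
grasp_force: 63.7
```

```bash
python3 - <<'E'
from h import *
from scipy.spatial.transform import Rotation as R
o=get_obs(); q=o['eef_rot']; print(np.round(o['q'],3),o['eef_pos'],o['opening']); print(np.round(R.from_quat(np.r_[q[1:],q[0]]).as_matrix(),3))
c=snap('scene','s2.png'); np.savez('pics/s2.npz',**c)
E
```

```text
[-0.679  0.396  1.89   0.673  1.705 -0.999] [0.4364404  0.0520692  0.15707187] 0.6268757480840704
[[-0.05   0.995 -0.087]
 [ 0.495  0.1    0.863]
 [ 0.868  0.001 -0.497]]
```

View pics/s2.png

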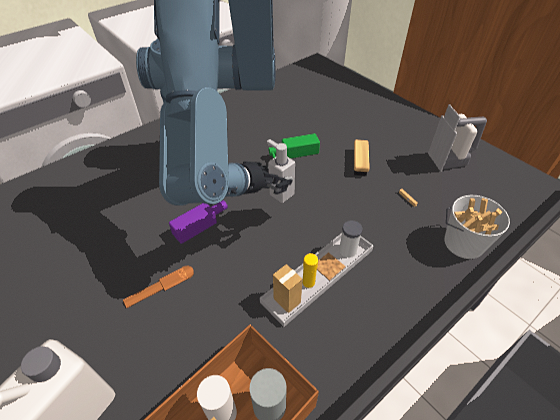

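The scene view shows the dispenser held upright at (282,180) with its spout towards the robot. Next I lower it, shifting slightly to +y.

Emit:
carry_out:
  plan:
    - [[0,0.01,-0.015,0,0,0,0.3],[0,0.02,-0.03,0,0,0,0.3],[0,0.03,-0.05,0,0,0,0.3],[0,0.03,-0.065,0,0,0,0.3],[0,0.03,-0.075,0,0,0,0.3]]

```text
time_s: 5.2
eef_pos: [0.4353, 0.0836, 0.0805]
eef_rot: [-0.371, 0.581, 0.643, 0.334]
wrist_force: [0.1, 0.5, -1.9]
opening: 0.628
grasp_force: 63.8
```

Emit:
carry_out:
  plan:
    - [[0,0,-0.002,0,0,0,0.3],[0,0,-0.004,0,0,0,0.3],[0,0,-0.006,0,0,0,0.3],[0,0,-0.008,0,0,0,0.3],[0,0,-0.008,0,0,0,0.3]]

```text
time_s: 5.62
eef_pos: [0.4363, 0.0826, 0.0735]
eef_rot: [-0.371, 0.581, 0.642, 0.335]
wrist_force: [-0.8, 0.5, -3.3]
opening: 0.618
grasp_force: 63.8
```

```bash
python3 - <<'E'
from h import *
c=snap('scene'); W=pts(c); z=W[...,2]
g=(np.ptp(c['pixels'].astype(int),2)<25)&(c['pixels'].min(2)>110)
p=W[g&(W[...,0]>.36)&(W[...,0]<.52)&(W[...,1]>.04)&(W[...,1]<.16)&(z<.2)]
for h in range(-2,190,8):
    s=p[(p[:,2]*1000>h)&(p[:,2]*1000<h+8)]
    if len(s)>3: print(h,len(s),np.round(s[:,:2].min(0)*1000),np.round(s[:,:2].max(0)*1000))
print(np.nanmedian(z[300:340,200:230]))
E
```

```text
6 15 [430.  46.] [465.  95.]
14 19 [420.  42.] [467.  95.]
22 19 [420.  42.] [468. 100.]
30 21 [461.  49.] [468.  99.]
38 17 [460.  52.] [469.  99.]
46 9 [461.  75.] [466.  98.]
54 5 [461.  89.] [463.  97.]
70 6 [460.  67.] [477.  98.]
78 6 [460.  84.] [465.  96.]
86 14 [461.  71.] [472.  95.]
94 22 [461.  58.] [474.  96.]
102 21 [461.  53.] [473.  95.]
110 23 [459.  51.] [467. 101.]
118 41 [411.  50.] [468.  98.]
126 99 [414.  44.] [466.  99.]
134 6 [449.  66.] [452.  79.]
142 10 [449.  64.] [453.  78.]
150 9 [434.  58.] [452.  78.]
158 9 [450.  66.] [452.  77.]
166 29 [387.  62.] [452.  76.]
174 69 [391.  59.] [452.  85.]
-0.0007599972247568365
```

Emit:
carry_out:
  plan:
    - [[0,0,-0.001,0,0,0,0.3],[0,0,-0.002,0,0,0,0.3],[0,0,-0.003,0,0,0,0.3],[0,0,-0.003,0,0,0,0.3],[0,0,-0.003,0,0,0,0.3]]

```text
time_s: 6.08
eef_pos: [0.4362, 0.0829, 0.0705]
eef_rot: [-0.372, 0.581, 0.642, 0.335]
wrist_force: [-0.3, -0.9, 0.3]
opening: 0.626
grasp_force: 63.7
```

Emit:
carry_out:
  plan:
    - [[0,0,-0.001,0,0,0,0.3],[0,0,-0.001,0,0,0,0.3],[0,0,-0.001,0,0,0,0.3],[0,0,-0.001,0,0,0,0.3],[0,0,-0.001,0,0,0,0.3]]

```text
time_s: 6.5
eef_pos: [0.4362, 0.0829, 0.0705]
eef_rot: [-0.372, 0.581, 0.642, 0.335]
wrist_force: [-1.5, -2.7, 7.1]
opening: 0.626
grasp_force: 64.6
```

Emit:
carry_out:
  plan:
    - [[0,0,0,0,0,0,0.66],[0,0,0,0,0,0,0.72],[0,0,0,0,0,0,0.8],[0,0,0,0,0,0,0.9],[0,0,0,0,0,0,1]]

```text
time_s: 6.92
eef_pos: [0.4359, 0.0831, 0.0692]
eef_rot: [-0.372, 0.581, 0.642, 0.335]
wrist_force: [0.4, 0.0, -0.1]
opening: 0.999
grasp_force: 0.0
```

Emit:
carry_out:
  plan:
    - [[0,0,0,0,0,0,1],[0.0009,-0.0086,0.005,0,0,0,1],[0.003,-0.026,0.015,0,0,0,1],[0.006,-0.052,0.03,0,0,0,1],[0.009,-0.086,0.05,0,0,0,1]]

```text
time_s: 7.33
eef_pos: [0.4437, -0.0026, 0.1196]
eef_rot: [-0.374, 0.581, 0.642, 0.334]
wrist_force: [1.0, 0.2, -0.2]
opening: 0.999
grasp_force: 0.0
```

Emit:
carry_out:
  plan:
    - [[0,-0.02,0.03,0,0,0,1],[0,-0.03,0.065,0,0,0,1],[0,-0.03,0.1,0,0,0,1],[0,-0.03,0.135,0,0,0,1],[0,-0.03,0.17,0,0,0,1]]

```text
time_s: 7.75
eef_pos: [0.4446, -0.0338, 0.2913]
eef_rot: [-0.372, 0.582, 0.642, 0.335]
wrist_force: [2.3, 0.2, 0.2]
opening: 1.0
grasp_force: 0.0
```

Emit:
carry_out:
  plan:
    - [[0,0,0,-0.12,-0.012,0,1],[0,0,0,-0.24,-0.025,0,1],[0,0,0,-0.36,-0.038,0,1],[0,0,0,-0.48,-0.05,0,1],[0,0,0,-0.6,-0.063,0,1]]

```text
time_s: 8.17
eef_pos: [0.4452, -0.0343, 0.2906]
eef_rot: [-0.16, 0.655, 0.724, 0.146]
wrist_force: [-0.2, 0.1, -0.2]
opening: 1.002
grasp_force: 0.0
```

Emit:
carry_out:
  plan:
    - [[0,0,0,-0.12,-0.012,0,1],[0,0,0,-0.24,-0.025,0,1],[0,0,0,-0.36,-0.038,0,1],[0,0,0,-0.446,-0.047,0,1],[0,0,0,-0.446,-0.047,0,1]]

```text
time_s: 8.58
eef_pos: [0.4447, -0.0313, 0.2907]
eef_rot: [0.005, 0.669, 0.743, -0.001]
wrist_force: [-0.3, 0.3, 0.2]
opening: 0.998
grasp_force: 0.0
```

```bash
python3 - <<'E'
from h import *
from scipy.spatial.transform import Rotation as R
o=get_obs(); q=o['eef_rot']; print(np.round(o['q'],3),o['eef_pos'],o['opening']); print(np.round(R.from_quat(np.r_[q[1:],q[0]]).as_matrix(),3))
for n in('scene','top'):
    c=snap(n,n+'3.png'); W=pts(c); z=W[...,2]*1000
    m=(W[...,0]>.36)&(W[...,0]<.52)&(W[...,1]>.03)&(W[...,1]<.16)
    for a,b,nm in((122,136,'shoulder'),(170,185,'head+spout')):
        p=W[m&(z>a)&(z<b)]*1000
        if len(p)<5: print(n,nm,len(p)); continue
        r=cv2.minAreaRect(p[:,:2].astype(np.float32)); print(n,nm,len(p),np.round(r[0],1),np.round(r[1],1),round(r[2],1),np.round(np.median(p[:,2]),1))
    p=W[m&(z>172)&(z<190)]*1000
    if len(p): print(np.round(p[:,:2].min(0)),np.round(p[:,:2].max(0)))
E
```

```text
[-0.333 -0.173  1.842 -0.006  1.465 -0.437] [ 0.44468416 -0.03125452  0.29066427] 0.9979218236993594
[[-0.104  0.995  0.005]
 [ 0.995  0.104 -0.008]
 [-0.009  0.004 -1.   ]]
scene shoulder 170 [439.3  70.9] [54.4 53.9] 8.0 125.3
scene head+spout 87 [422.1  71.5] [24.9 62.7] 86.7 173.9
[395.  59.] [453.  83.]
top shoulder 298 [436.2  72.1] [53.8 50.8] 5.7 126.8
top head+spout 210 [418.3  71.2] [19.1 62. ] 86.4 174.0
[387.  61.] [449.  80.]
```

View pics/top3.png

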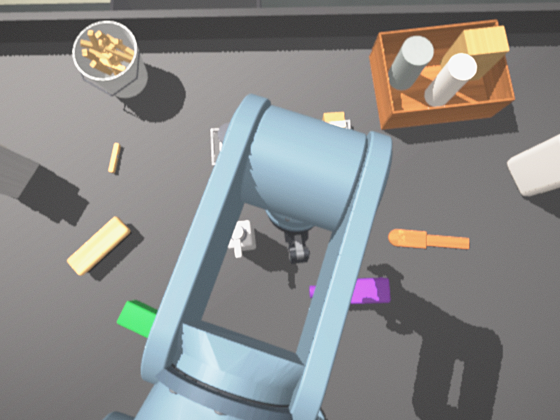

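The top view shows the dispenser standing upright at (242,238) with its spout towards the robot, and nothing else disturbed. Next I yaw the tool 90° above the neck.

Emit:
carry_out:
  plan:
    - [[-0.002,0.02,0,0,0,0.12,1],[-0.003,0.04,0,0,0,0.24,1],[-0.005,0.06,0,0,0,0.36,1],[-0.006,0.08,0,0,0,0.48,1],[-0.007,0.103,0,0,0,0.6,1]]

```text
time_s: 9.1
eef_pos: [0.438, 0.0694, 0.2889]
eef_rot: [0.001, 0.42, 0.907, 0.0]
wrist_force: [1.2, 0.2, -1.0]
opening: 1.002
grasp_force: 0.0
```

Emit:
carry_out:
  plan:
    - [[0,0,0,0,0,0.12,1],[0,0,0,0,0,0.24,1],[0,0,0,0,0,0.36,1],[0,0,0,0,0,0.48,1],[0,0,0,0,0,0.6,1]]

```text
time_s: 9.52
eef_pos: [0.4381, 0.0689, 0.2889]
eef_rot: [0.001, 0.133, 0.991, 0.002]
wrist_force: [-1.0, -0.2, -0.1]
opening: 0.998
grasp_force: 0.0
```

Emit:
carry_out:
  plan:
    - [[0,0,0,0,0,0.12,1],[0,0,0,0,0,0.24,1],[0,0,0,0,0,0.37,1],[0,0,0,0,0,0.37,1],[0,0,0,0,0,0.37,1]]

```text
time_s: 9.93
eef_pos: [0.4381, 0.069, 0.289]
eef_rot: [0.001, -0.047, 0.999, 0.002]
wrist_force: [0.5, -0.0, 0.5]
opening: 1.0
grasp_force: 0.0
```

```bash
python3 - <<'E'
from h import *
from scipy.spatial.transform import Rotation as R
c=snap('scene','s4.png')
o=get_obs(); q=o['eef_rot']; print(np.round(o['q'],3),o['eef_pos'],o['opening']); print(np.round(R.from_quat(np.r_[q[1:],q[0]]).as_matrix(),4))
E
```

```text
[-0.115 -0.176  1.848  0.004  1.467 -1.78 ] [0.43808313 0.06915016 0.28900287] 1.0034225726212378
[[-0.9956 -0.094   0.0028]
 [-0.094   0.9956  0.0035]
 [-0.0031  0.0033 -1.    ]]
```

View pics/s4.png

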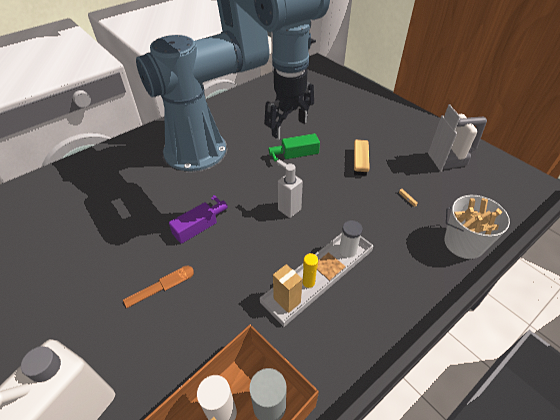

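The scene view shows the dispenser standing at (290,190) with the gripper above it, fingers across the spout direction. Next I descend on the neck.

Emit:
carry_out:
  plan:
    - [[-0.0005,0.002,-0.03,0,0,0,1],[-0.0005,0.002,-0.06,0,0,0,1],[-0.0005,0.002,-0.09,0,0,0,1],[-0.0005,0.002,-0.11,0,0,0,1],[-0.0005,0.002,-0.12,0,0,0,1]]

```text
time_s: 10.4
eef_pos: [0.4356, 0.0719, 0.1663]
eef_rot: [-0.0, -0.048, 0.999, 0.002]
wrist_force: [-0.6, 0.3, 0.1]
opening: 1.004
grasp_force: 0.0
```

Emit:
carry_out:
  plan:
    - [[0,0,-0.01,0,0,0,1],[0,0,-0.02,0,0,0,1],[0,0,-0.028,0,0,0,1],[0,0,-0.033,0,0,0,1],[0,0,-0.033,0,0,0,1]]

```text
time_s: 10.82
eef_pos: [0.4372, 0.072, 0.1357]
eef_rot: [0.002, -0.05, 0.999, 0.001]
wrist_force: [-0.9, -0.3, 0.1]
opening: 1.0
grasp_force: 0.0
```

Emit:
carry_out:
  plan:
    - [[0,0,0,0,0,0,0.8],[0,0,0,0,0,0,0.6],[0,0,0,0,0,0,0.5],[0,0,0,0,0,0,0.44],[0,0,0,0,0,0,0.4]]

```text
time_s: 11.23
eef_pos: [0.4377, 0.072, 0.1367]
eef_rot: [0.002, -0.05, 0.999, 0.001]
wrist_force: [0.3, -0.9, 0.0]
opening: 0.403
grasp_force: 0.0
```

Emit:
carry_out:
  plan:
    - [[0,0,0,0,0,0,0.38],[0,0,0,0,0,0,0.36],[0,0,0,0,0,0,0.34],[0,0,0,0,0,0,0.2],[0,0,0,0,0,0,0.1]]

```text
time_s: 11.65
eef_pos: [0.4377, 0.0721, 0.1365]
eef_rot: [0.002, -0.05, 0.999, 0.001]
wrist_force: [0.0, 2.1, 1.5]
opening: 0.311
grasp_force: 59.1
```

Emit:
carry_out:
  plan:
    - [[0,0,0,0,0,0,0.1],[0,0,0,0,0,0,0.1],[0,0,0,0,0,0,0.1],[0,0,0,0,0,0,0.1],[0,0,0,0,0,0,0.1]]

```text
time_s: 12.07
eef_pos: [0.4377, 0.0721, 0.1365]
eef_rot: [0.002, -0.05, 0.999, 0.001]
wrist_force: [-0.6, 2.7, 4.6]
opening: 0.307
grasp_force: 59.5
```

Emit:
carry_out:
  plan:
    - [[0,0,0.005,0,0,0,0.1],[0,0,0.02,0,0,0,0.1],[0,0,0.05,0,0,0,0.1],[0,0,0.085,0,0,0,0.1],[0,0,0.12,0,0,0,0.1]]

```text
time_s: 12.48
eef_pos: [0.436, 0.0717, 0.2564]
eef_rot: [0.0, -0.05, 0.999, 0.001]
wrist_force: [1.1, -0.6, -2.1]
opening: 0.313
grasp_force: 59.3
```

Emit:
carry_out:
  plan:
    - [[0.005,0,0.02,0,0,0,0.1],[0.025,-0.006,0.03,0,0,-0.02,0.1],[0.055,-0.013,0.03,0,0,-0.04,0.1],[0.085,-0.02,0.03,0,0,-0.055,0.1],[0.115,-0.027,0.03,0,0,-0.055,0.1]]

```text
time_s: 12.9
eef_pos: [0.5531, 0.0443, 0.2859]
eef_rot: [0.002, -0.022, 1.0, 0.001]
wrist_force: [0.2, 0.4, -1.9]
opening: 0.319
grasp_force: 59.5
```

Emit:
carry_out:
  plan:
    - [[0.03,-0.007,0,0,0,0,0.1],[0.06,-0.014,0,0,0,0,0.1],[0.085,-0.02,0,0,0,0,0.1],[0.105,-0.026,0,0,0,0,0.1],[0.114,-0.026,0,0,0,0,0.1]]

```text
time_s: 13.32
eef_pos: [0.6678, 0.017, 0.2842]
eef_rot: [0.001, -0.022, 1.0, 0.001]
wrist_force: [-1.3, -0.0, -3.7]
opening: 0.312
grasp_force: 59.4
```

```bash
cat > m.py <<'E'
from h import *
import sys
from scipy.spatial.transform import Rotation as R
f=sys.argv[1]; zf=float(sys.argv[2])
o=get_obs(); q=o['eef_rot']; print(np.round(o['q'],3),o['eef_pos'],o['opening']); print(np.round(R.from_quat(np.r_[q[1:],q[0]]).as_matrix(),4))
ex,ey=o['eef_pos'][:2]
for n in('scene','top'):
    c=snap(n,f+n+'.png'); np.savez('pics/'+f+n,**c); W=pts(c); z=W[...,2]*1000
    px=c['pixels'].astype(int); g=(np.ptp(px,2)<30)&(px.min(2)>95)
    m=g&(abs(W[...,0]-ex)<.07)&(abs(W[...,1]-ey)<.05)
    for a,b,nm in((119,133,'shoulder'),(10,113,'sides'),(160,175,'spout')):
        p=W[m&(z>a+zf)&(z<b+zf)]*1000
        if len(p)<5: print(n,nm,len(p)); continue
        r=cv2.minAreaRect(p[:,:2].astype(np.float32)); print(n,nm,len(p),np.round(r[0],1),np.round(r[1],1),round(r[2],1))
    # vertical side faces seen: plane normals
    p=W[m&(z>10+zf)&(z<113+zf)]*1000
    if len(p)>20:
        for h in range(0,126,18):
            s=p[(p[:,2]>zf+h)&(p[:,2]<zf+h+18)]
            if len(s)>4: print('h',h,len(s),np.round(s[:,:2].min(0),1),np.round(s[:,:2].max(0),1))
    t=W[m&(z>155+zf)&(z<182+zf)]*1000; t=t[t[:,0]<ex*1000-18]
    if len(t)>4: print(n,'spout pts',len(t),np.round(t.mean(0),1),'minx',t[:,0].min(),'fit',np.polyfit(t[:,0],t[:,1],1))
E
python3 m.py a 147
```

```text
[-0.153  0.349  1.293  0.002  1.498 -1.767] [0.66783041 0.01701183 0.28422041] 0.31217306495111685
[[-0.9991 -0.0432  0.0017]
 [-0.0432  0.9991  0.0013]
 [-0.0018  0.0012 -1.    ]]
scene shoulder 274 [669.2  15.3] [53.2 55.1] 2.5
scene sides 843 [682.4   4.1] [71.6 37.6] 49.2
scene spout 54 [673.4  18.6] [32.5 35.1] 55.5
h 0 57 [647.4 -13.3] [696.  39.]
h 18 137 [645.3 -12.5] [696.2  42.2]
h 36 131 [646.6 -13.3] [696.3  42.7]
h 54 151 [645.3 -12.7] [696.5  42.7]
h 72 158 [645.2 -13.5] [696.6  43.5]
h 90 160 [645.  -12.8] [696.8  42.8]
h 108 49 [649.1 -12.7] [697.2  37.4]
top shoulder 0
top sides 0
top spout 0
```

View pics/ascene.png

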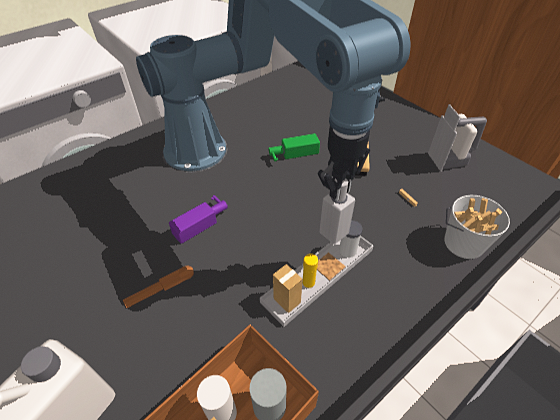

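The dispenser hangs upright over the pad at (330,265), between the tin (351,238) and the stick (311,270). Next I measure the pad in the same camera to get the relative offset.

```bash
python3 - <<'E'
from h import *
for f in('scene0','ascene','top0'):
    d=dict(np.load(f'pics/{f}.npz')); W=pts(d)*1000; hsv=cv2.cvtColor(d['pixels'],cv2.COLOR_RGB2HSV); z=W[...,2]
    inb=(abs(W[...,0]-668)<60)&(W[...,1]<160)&(W[...,1]>-205)
    def rect(m,n):
        p=W[m]; r=cv2.minAreaRect(p[:,:2].astype(np.float32)); print(f,n,len(p),np.round(r[0],1),np.round(r[1],1),round(r[2],1),round(np.median(p[:,2]),1))
    rect(inb&(z>18)&(z<28),'rim')
    rect(inb&(z>2)&(z<12)&(abs(W[...,1]-18)<37)&(abs(W[...,0]-668)<38)&(hsv[...,1]>60),'pad')
    rect(inb&(z>106)&(z<125)&(W[...,1]<-95),'carton')
    rect(inb&(z>106)&(z<125)&(abs(W[...,1]+59)<25),'stick')
    rect(inb&(z>97)&(z<110)&(abs(W[...,1]-96)<30),'tin')
E
```

```text
scene0 rim 511 [670.  -21.9] [ 92.8 341.2] 2.8 22.4
scene0 pad 454 [667.5  18.6] [68.2 67.6] 2.2 5.9
scene0 carton 456 [ 675.7 -138.6] [58.9 45.4] 2.7 116.9
scene0 stick 151 [673.3 -62. ] [31.7 35. ] 48.0 112.7
scene0 tin 263 [665.5  94.1] [50.7 49.8] 72.1 104.8
ascene rim 493 [670.4 -21.4] [ 92.3 343.5] 2.6 22.4
ascene pad 454 [666.   17.9] [69.4 68.3] 3.9 6.0
ascene carton 453 [ 676.4 -139. ] [57.9 45.3] 2.9 117.0
ascene stick 150 [673.1 -61.8] [31.7 34.7] 48.3 112.7
ascene tin 180 [672.5  98.6] [33.1 51.7] 31.3 104.9
top0 rim 643 [668.1 -20.1] [ 92.2 340.5] 2.8 23.9
top0 pad 635 [668.7  18.5] [69.4 62.3] 0.2 7.9
top0 carton 542 [ 674.1 -136.8] [56.5 44.6] 1.9 118.8
top0 stick 204 [669.  -58.4] [33.7 33.7] 46.9 114.6
top0 tin 418 [661.8  96.3] [49.3 51.3] 89.1 106.8
```

Emit:
carry_out:
  plan:
    - [[-0.001,0.002,-0.01,0,0,0.006,0.1],[-0.001,0.002,-0.03,0,0,0.006,0.1],[-0.001,0.002,-0.05,0,0,0.006,0.1],[-0.001,0.002,-0.07,0,0,0.006,0.1],[-0.001,0.002,-0.085,0,0,0.006,0.1]]

```text
time_s: 13.83
eef_pos: [0.6631, 0.0216, 0.1984]
eef_rot: [0.0, -0.026, 1.0, 0.001]
wrist_force: [0.7, 0.3, -3.6]
opening: 0.314
grasp_force: 59.4
```

Emit:
carry_out:
  plan:
    - [[0,0,-0.015,0,0,0,0.1],[0,0,-0.028,0,0,0,0.1],[0,0,-0.038,0,0,0,0.1],[0,0,-0.045,0,0,0,0.1],[0,0,-0.045,0,0,0,0.1]]

```text
time_s: 14.25
eef_pos: [0.6642, 0.0212, 0.1543]
eef_rot: [0.001, -0.025, 1.0, 0.001]
wrist_force: [0.0, -0.8, -3.0]
opening: 0.311
grasp_force: 59.4
```

```bash
python3 m.py b 17
```

```text
[-0.148  0.444  1.431  0.003  1.266 -1.77 ] [0.66415002 0.02121918 0.15433903] 0.31137299393326423
[[-0.9987 -0.0509  0.0011]
 [-0.0509  0.9987  0.0028]
 [-0.0013  0.0028 -1.    ]]
scene shoulder 223 [665.4  17.7] [53.5 53.7] 4.2
scene sides 598 [678.2  23.4] [84.2 47. ] 68.8
scene spout 43 [650.6  11.4] [63.7 38.9] 20.2
h 0 35 [654.1  -8.2] [692.4  41.9]
h 18 86 [652.4  -8.3] [693.8  45.8]
h 36 102 [642.1  -8.3] [693.2  71.1]
h 54 110 [644.5  -8.9] [693.1  71.1]
h 72 119 [641.4  -8.7] [692.8  45.1]
h 90 118 [643.8  -8.7] [693.1  46.5]
h 108 28 [647.5  -8.1] [693.2  42.1]
scene spout pts 8 [618.1  15.3 188.1] minx 615.2992538524884 fit [ -0.64412868 413.44667739]
top shoulder 0
top sides 1
top spout 0
```

View pics/bscene.png

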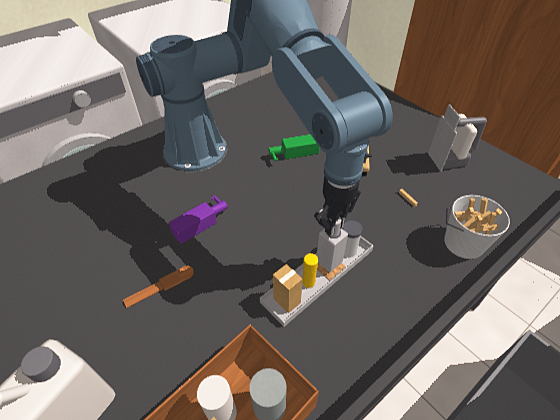

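The dispenser sits just above the pad, about 2–3 mm off towards the robot and to the left. I correct that and lower gently.

Emit:
carry_out:
  plan:
    - [[0.0014,-0.001,0,0,0,0,0.1],[0.0028,-0.0018,-0.001,0,0,0,0.1],[0.0028,-0.0018,-0.003,0,0,0,0.1],[0.0028,-0.0018,-0.005,0,0,0,0.1],[0.0028,-0.0018,-0.005,0,0,0,0.1]]

```text
time_s: 14.77
eef_pos: [0.6681, 0.0192, 0.1508]
eef_rot: [0.002, -0.025, 1.0, 0.001]
wrist_force: [-0.5, -0.9, -2.6]
opening: 0.31
grasp_force: 59.4
```

```bash
python3 m.py c 12
```

```text
[-0.15   0.454  1.424  0.003  1.26  -1.772] [0.66806301 0.01917234 0.15084811] 0.31012554709098844
[[-0.9987 -0.0506  0.0036]
 [-0.0506  0.9987  0.0026]
 [-0.0037  0.0024 -1.    ]]
scene shoulder 231 [669.6  16.9] [53.1 54.5] 4.8
scene sides 636 [669.6  16.5] [89.  99.1] 3.7
scene spout 41 [654.5   9.3] [63.8 38.6] 19.8
h 0 73 [625.3 -30.4] [716.6  68.8]
h 18 91 [655.3 -10.5] [697.3  41.5]
h 36 95 [648.3 -10.6] [697.3  44. ]
h 54 108 [646.5 -11.3] [697.2  44.2]
h 72 117 [645.5 -10.7] [698.   44.8]
h 90 116 [647.6 -11.2] [697.3  43.7]
h 108 36 [645.3 -11.6] [696.7  36.5]
scene spout pts 8 [622.2  13.5 184.6] minx 619.7622119856501 fit [ -0.13968585 100.38834256]
top shoulder 0
top sides 8 [625.  -25.1] [7.4 2.9] 84.1
top spout 0
```

```bash
python3 - <<'E'
from h import *
for f,zf in(('ascene',147),('bscene',17),('cscene',12)):
    d=dict(np.load(f'pics/{f}.npz')); W=pts(d)*1000; z=W[...,2]; px=d['pixels'].astype(int)
    p=W[(np.ptp(px,2)<30)&(px.min(2)>95)&(z>30+zf)&(z<118+zf)&(abs(W[...,0]-668)<35)&(abs(W[...,1]-18)<32)]
    for it,(m,i,j) in dict(xf=(p[:,1]>-3,1,0),yf=(p[:,0]<688,0,1)).items():
        s=p[m]; 
        ref=np.percentile(s[:,j],90 if j==0 else 10); s=s[abs(s[:,j]-ref)<6]
        for _ in range(3):
            k=np.polyfit(s[:,i],s[:,j],1); r=s[:,j]-np.polyval(k,s[:,i]); s=s[abs(r)<2*r.std()+.2]
        A=np.c_[s[:,i],s[:,2],np.ones(len(s))]; g=np.linalg.lstsq(A,s[:,j],rcond=None)[0]
        print(f,it,len(s),'yaw',round(np.degrees(np.arctan(k[0]))*(-1 if j==0 else 1),2),'lean deg',round(np.degrees(g[1]),2),'at centre',round(np.polyval(k,[18,668][it=='yf']),1))
E
```

```text
ascene xf 262 yaw 3.25 lean deg 0.12 at centre 694.7
ascene yf 341 yaw 2.26 lean deg -0.17 at centre -10.8
bscene xf 217 yaw 2.68 lean deg -0.03 at centre 691.2
bscene yf 265 yaw 3.26 lean deg -0.31 at centre -6.4
cscene xf 199 yaw 3.18 lean deg -0.03 at centre 695.3
cscene yf 244 yaw 3.28 lean deg -0.15 at centre -8.5
```

Emit:
carry_out:
  plan:
    - [[-0.0003,-0.0002,-0.002,0,0,-0.005,0.1],[-0.0007,-0.0004,-0.003,0,0,-0.005,0.1],[-0.0007,-0.0004,-0.004,0,0,-0.005,0.1],[-0.0007,-0.0004,-0.005,0,0,-0.005,0.1],[-0.0007,-0.0004,-0.005,0,0,-0.005,0.1]]

```text
time_s: 15.28
eef_pos: [0.6674, 0.0188, 0.1459]
eef_rot: [0.002, -0.023, 1.0, 0.001]
wrist_force: [-0.6, 0.0, -2.2]
opening: 0.312
grasp_force: 59.4
```

Emit:
carry_out:
  plan:
    - [[0,0,-0.0005,0,0,0,0.1],[0,0,-0.001,0,0,0,0.1],[0,0,-0.0015,0,0,0,0.1],[0,0,-0.0015,0,0,0,0.1],[0,0,-0.0015,0,0,0,0.1]]

```text
time_s: 15.7
eef_pos: [0.6676, 0.0188, 0.1447]
eef_rot: [0.002, -0.023, 1.0, 0.001]
wrist_force: [0.3, 0.5, -1.9]
opening: 0.309
grasp_force: 59.4
```

Emit:
carry_out:
  plan:
    - [[0,0,-0.0005,0,0,0,0.1],[0,0,-0.001,0,0,0,0.1],[0,0,-0.001,0,0,0,0.1],[0,0,-0.001,0,0,0,0.1],[0,0,-0.001,0,0,0,0.1]]

```text
time_s: 16.12
eef_pos: [0.6676, 0.0187, 0.1438]
eef_rot: [0.002, -0.023, 1.0, 0.001]
wrist_force: [0.1, 0.2, -2.6]
opening: 0.311
grasp_force: 59.4
```

Emit:
carry_out:
  plan:
    - [[0,0,-0.0005,0,0,0,0.1],[0,0,-0.0008,0,0,0,0.1],[0,0,-0.0008,0,0,0,0.1],[0,0,-0.0008,0,0,0,0.1],[0,0,-0.0008,0,0,0,0.1]]

```text
time_s: 16.53
eef_pos: [0.6678, 0.0188, 0.1436]
eef_rot: [0.002, -0.023, 1.0, 0.001]
wrist_force: [-1.8, 0.3, 3.2]
opening: 0.314
grasp_force: 59.7
```

Emit:
carry_out:
  plan:
    - [[0,0,0,0,0,0,0.34],[0,0,0,0,0,0,0.38],[0,0,0,0,0,0,0.45],[0,0,0,0,0,0,0.6],[0,0,0,0,0,0,0.8]]

```text
time_s: 16.95
eef_pos: [0.6676, 0.0187, 0.1429]
eef_rot: [0.002, -0.023, 1.0, 0.001]
wrist_force: [0.1, -0.5, -1.1]
opening: 0.72
grasp_force: 0.0
```

Emit:
carry_out:
  plan:
    - [[0,0,0,0,0,0,0.9],[0,0,0.005,0,0,0,0.9],[0,0,0.02,0,0,0,0.9],[0,0,0.05,0,0,0,0.9],[0,0,0.085,0,0,0,0.9]]

```text
time_s: 17.37
eef_pos: [0.666, 0.019, 0.2266]
eef_rot: [-0.0, -0.023, 1.0, 0.002]
wrist_force: [1.0, 0.2, 0.2]
opening: 0.899
grasp_force: 0.0
```

Emit:
carry_out:
  plan:
    - [[0,0,0.03,0,0,0,0.9],[-0.02,-0.02,0.05,0,0,0,0.9],[-0.04,-0.05,0.05,0,0,0,0.9],[-0.06,-0.08,0.05,0,0,0,0.9],[-0.08,-0.11,0.05,0,0,0,0.9]]

```text
time_s: 17.78
eef_pos: [0.5869, -0.092, 0.2792]
eef_rot: [0.003, -0.023, 1.0, 0.001]
wrist_force: [0.4, -0.6, -0.4]
opening: 0.903
grasp_force: 0.0
```

Emit:
carry_out:
  plan:
    - [[-0.02,-0.036,0,0,0,0,0.9],[-0.04,-0.072,0,0,0,0,0.9],[-0.06,-0.108,0,0,0,0,0.9],[-0.08,-0.144,0,0,0,0,0.9],[-0.1,-0.16,0,0,0,0,0.9]]

```text
time_s: 18.2
eef_pos: [0.4862, -0.255, 0.2786]
eef_rot: [0.002, -0.022, 1.0, 0.0]
wrist_force: [-0.2, -0.3, 0.8]
opening: 0.9
grasp_force: 0.0
```

```bash
python3 - <<'E'
from h import *
for n in('top','scene'):
    d=snap(n,n+'_end.png'); W=pts(d)*1000; z=W[...,2]; px=d['pixels'].astype(int)
    inb=(abs(W[...,0]-668)<60)&(W[...,1]<160)&(W[...,1]>-205)
    def rect(m,nm):
        p=W[m]
        if len(p)<5: return print(n,nm,len(p))
        r=cv2.minAreaRect(p[:,:2].astype(np.float32)); print(n,nm,len(p),np.round(r[0],1),np.round(r[1],1),round(r[2],1),round(np.median(p[:,2]),1))
    rect(inb&(z>18)&(z<28),'rim')
    c=inb&(abs(W[...,1]-18)<40)
    rect(c&(z>128)&(z<142),'shoulder'); rect(c&(z>165)&(z<195),'head')
    t=W[c&(z>165)&(z<195)]; t=t[t[:,0]<648]; print('spout y',t[:,1].mean(),'x',t[:,0].mean(),t[:,0].min(),'sh z')
    rect(inb&(z>106)&(z<125)&(W[...,1]<-95),'carton')
    rect(inb&(z>106)&(z<125)&(abs(W[...,1]+59)<25),'stick')
    rect(inb&(z>97)&(z<110)&(abs(W[...,1]-96)<30),'tin')
E
```

```text
top rim 605 [668.5 -20.1] [ 92.1 340.5] 2.9 24.0
top shoulder 342 [666.4  20.2] [54.8 53.7] 2.7 133.6
top head 280 [648.2  22.3] [26.5 61.8] 83.8 181.8
spout y 18.285907041873852 x 631.4214349684958 616.7057101089408 sh z
top carton 540 [ 673.8 -136.8] [56.7 44.6] 2.8 118.8
top stick 204 [668.9 -58.4] [33.2 33.1] 38.1 114.3
top tin 424 [662.5  96.7] [50.6 49.8] 25.6 106.7
scene rim 495 [670.7 -22.1] [ 92.3 341.3] 2.6 22.5
scene shoulder 255 [669.4  17.5] [52.5 52.5] 2.7 132.3
scene head 199 [651.3  19.7] [29.1 62.5] 82.4 178.6
spout y 14.767546085258969 x 633.4342133039909 619.5199318924831 sh z
scene carton 455 [ 676.3 -138.9] [57.9 45.9] 1.6 117.1
scene stick 151 [672.7 -61.3] [32.3 35.7] 44.0 112.5
scene tin 264 [665.2  94. ] [50.2 51.6] 31.4 104.8
```

View pics/top_end.png

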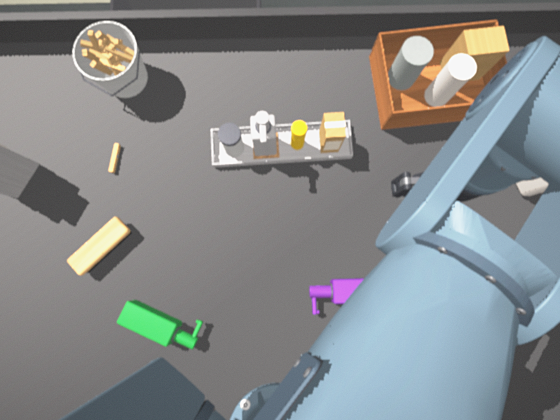

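View pics/scene_end.png

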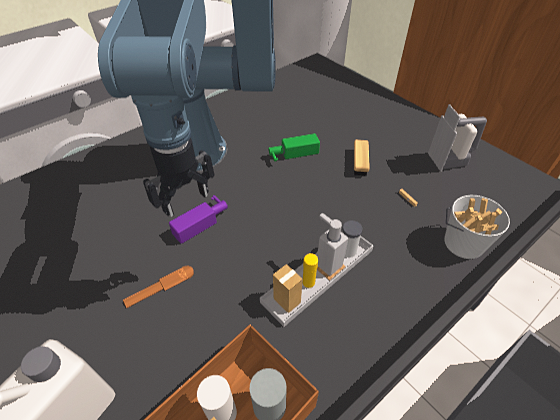

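Both views show the dispenser upright on the pad, at (263,135) in the top view and (332,245) in the scene view. It is within about 1.5 mm of the pad centre and its yaw matches the tray. The supplies haven't moved and the arm is clear.

```bash
python3 -c "
from h import *
print(hand_in())"
```

```text
the job is handed in; nothing more can be done
None
```

I stood the steel dispenser upright on the bare counter and let go. I then took it by the neck and set it on the cork pad, about 1–2 mm off centre, spout facing the tray's robot side. The tray supplies measure unmoved, nothing else was seen to shift, and I handed the job in at about 18 s.

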